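# Return the game balls from the scoop to their stock tray

## Robot

A 6-joint arm with a two-finger parallel gripper is mounted at the origin on the work surface. World frame = base frame: x ahead of the robot, y to its left, z up, the work surface at z = 0. Lengths are in m, angles in rad, forces in N, time in s.
With the tool pointing down it reaches from about 0.4 to 0.825 m from the base axis. Payload 7 kg.
Tool frame: the origin (TCP) lies on the centre line of the jaws, within the pads' length; the fingertips stand 25 mm ahead of it and the grasp point (between the pads) lies 6 mm ahead of it; z points along the fingers, y is the line along which they close (so a half turn about z gives the same grasp; the last joint's range is limited). The gripper opens to 88 mm and grips with 3 to 60 N. Pads are 19 mm wide; open, the fingers measure 130 mm over their backs; the gripper's body (78 mm by 193 mm) begins 47 mm behind the grasp point.
Start: joints at [-0.973, 0.359, 0.012, 0, -1.224, -0.288], TCP at [0.206, -0.643, 0.252] pointing down, gripper open.
Joint ranges: [-3.07, 3.07], [-1.43, 2.12], [-1.02, 1.25], [-3.03, 1.67], [-3.05, -0], [-3.03, 3.03]. Speed limits (rad/s): [2.39, 2.39, 3.01, 3.14, 3.14, 3.14].

## Interface

Orientations are given as [roll, pitch, yaw] about the fixed x, y, z axes, in that order (R = Rz(yaw) Ry(pitch) Rx(roll)).
In Python, from station import readout, vision, arm gives the robot as it stands. The module is installed in compiled form; this text tells all that it offers.
- The arm moves only by the tool carry_out, never from a script. Its argument "commands" is a list of rows, each an object with "dp": the shift along the tool's x, y, z in m, a list of three; "rotation": the turn, a rotation vector about the tool's x, y, z in degrees, a list of three. In form: [{"dp": [dx, dy, dz], "rotation": [wx, wy, wz]}, ...]. A call has 1 to 8 rows; each row shifts and turns the commanded pose from where the row before left it, along the tool's axes as they then stand; what a row does not reach is not made up. A row lasts 1/8 s, in which the tool goes at most 62.5 mm and 10.7 degrees, less where a joint would pass 70% of its speed; a pose out of reach is approached as far as the arm can. A call with a gripper value outside its range is refused whole. "grip" is the finger opening in m, from 0 to 0.0876, set as the call begins (left out, the last holds). The fingers move at their own pace and stop on an object; "force" is the grip in N (left out, the last holds). Time passes only in rows, so rows that do not move let the fingers close. It gives the time, the measured TCP pose, the force, the opening and the grip force at its end, in the units of the state.
- readout.get_state(): the state, without advancing time (a new reading comes with each control period).
- vision.grab_frame(name): name is "scene" or "top" or "wrist"; returns (picture, depth): 400x640x3 uint8, red, green, blue; 400x640 float32, m along the optical axis (not along the pixel's ray), 0 where there is no reading.
- vision.calibration(name): a dict with "fovy" (degrees; the focal length in pixels is half the picture's height over the tangent of half this angle, whatever the lens; pixels are square), "cx", "cy" (the principal point, pixels), "origin" and "attitude" of the camera in the world; the wrist camera has in their place "mount" (4x4, takes a point from camera to tool coordinates, whose origin is the TCP and whose axes are the flange's). Camera axes: x right, y down, z forward; pixel columns grow to the right and rows downward; lengths in m; the calibration is good to about 2 mm. The wrist camera is an equidistant fisheye: a pixel r from the principal point sees the ray r / f radians off the axis. A picture is of the moment at which its call begins: read the wrist's pose just before it. calibration takes no time and is no camera call.
- arm.job_done(): hands the job in; it is judged then, once.
Trained networks look in the newest picture that a camera, given by its name, has taken for a name from the list of things; names that differ only in an ending like _2 or _b are one class to them, and where a whole thing is asked for, a point or a joint stands for the part that bears it (a point fixed in the world has none). Each returns a list of dicts, best first, with "score" (0 to 1); they miss things now and then, are a little off and sometimes report something else, mostly with a low value. They report only what shows in the picture. A call takes as long as a camera call. They do not tell look-alikes from the thing itself.
- vision.trace(label, camera): "pixels" (400x640 bool, what is visible of it) and "position" ([row, column] in pixels, amid what is visible of it).
The state is a dict: "t": time; "q": joint angles; "qd": joint speeds; "joint_efforts": joint torques, N m; "eef_pos": TCP position; "ee_rot": TCP orientation; "force": force on the tool from outside, world axes, zero at the start; "moment": the same for the moment, N m; "width": finger opening in m; "gripper_force": force on a finger pad.
Only numpy, scipy, OpenCV 4.12 (cv2) and the standard library are available. Lean on these libraries where they do the work, as an engineer would, in place of code of your own. Each camera call takes 0.05 s, during which the arm holds its last target. There are 200 camera calls.

## Task

The three wooden game balls in the scoop must go back into their own stock tray, the empty foam-lined one. Reach in over the tray's low front and bring the scoop's nose gently down to rest in the tray with the balls still in the scoop, and only then tip it, keeping the lip low, so that the balls roll out onto the foam and none drops or bounces. Then lay the empty scoop flat on the table mat, clear of the trays, and leave the full tray, the jar and the case where they are.

Things in the scene. Friction and masses are not known exactly. Their poses are not given: they have to be found in the camera images.
- scoop: Aluminium flat-bottomed hand scoop with the balls; 3 mm sheet. Origin: underside, middle of the floor's back edge; x points forward to the pouring lip, z up. Flat floor x 0 to 78 mm, 92 mm wide outside, back and side walls 44 mm high. From x 78 to 111 a nose plate rises at 35 degrees to the lip, with 24 mm sides: tipped slowly forward the balls run to the nose and stay in up to 30 degrees; all roll out by 50.
- scoop_grip (a point): Middle of the scoop's handle, at x -47, y 0, z 53 mm in the scoop's frame; axes as the scoop's. The handle is a flat-sided bar 22 mm wide (y) and 18 mm deep; it leaves the back wall at 40 mm height and runs 92 mm backwards (-x), rising 15 degrees.
- scoop_lip (a point): Middle of the scoop's straight pouring lip (its lower edge), at x 111, y 0, z 23 mm in the scoop's frame; axes as the scoop's.
- ball0_center (a point): Centre of one of the three turned boxwood game balls, 38 mm diameter, 29 g, loose in the scoop at the start.
- ball1_center (a point): Centre of one of the three turned boxwood game balls, 38 mm diameter, 29 g, loose in the scoop at the start.
- ball2_center (a point): Centre of one of the three turned boxwood game balls, 38 mm diameter, 29 g, loose in the scoop at the start.
- tray: The EMPTY foam-lined dark wooden stock tray; it does not move. Origin: centre of its underside, on the table; z up; +x points from its low front to its high back. Outside 172 (x) by 130 mm (y), walls 8 mm: the inside is x -78 to 78, y -57 to 57 mm. Sides and back are 62 mm high; the front wall (x -86 to -78) is cut down to 36 mm so that a scoop can reach in over it.
- tray_floor (a point): Centre of the wooden floor inside the empty tray, 6 mm above the table, under the grey foam lining that fills the inside; axes as the tray's. The foam's top lies 12 to 28 mm above the table: linings differ and it is not reported, so feel for it. The foam gives about 1 mm for each 4 N, at most 6 mm.
- full_tray: The other tray, same make and axes (origin: centre of underside), already holding three upright turned skittle pins. To be left alone.
- pin0: Turned wooden skittle pin, 88 mm tall, 36 mm across, standing in the full tray. Origin: centre of its foot. To be left alone.
- pin1: Turned wooden skittle pin, 88 mm tall, 36 mm across, standing in the full tray. Origin: centre of its foot. To be left alone.
- pin2: Turned wooden skittle pin, 88 mm tall, 36 mm across, standing in the full tray. Origin: centre of its foot. To be left alone.
- jar: Glass jar, 74 mm across, 72 mm tall, with a brush leaning out of it towards +x of its frame (to 165 mm height). Origin: centre of its underside. Bystander.
- case: Small black plastic case, 60 x 95 x 29 mm (x, y, z). Origin: centre of its underside. Bystander.
Things that resemble listed ones, but are neither listed nor needed, are in the scene too. Leave any green look-alike of the part that bears ball2_center alone.

How it is judged:
On the way:
1. the scoop's nose rests in the empty tray, its lip inside the walls and lower than 45 mm above the table, with all three balls still in the scoop (contact force between scoop and tray above 0.3 N and x of scoop_lip in the frame of tray between -0.075 and 0.078 m and y of scoop_lip in the frame of tray between -0.057 and 0.057 m and z of scoop_lip in the frame of tray between 0 and 0.045 m and x of ball0_center in the frame of scoop between 0 and 0.111 m and y of ball0_center in the frame of scoop between -0.046 and 0.046 m and z of ball0_center in the frame of scoop between 0 and 0.07 m and x of ball1_center in the frame of scoop between 0 and 0.111 m and y of ball1_center in the frame of scoop between -0.046 and 0.046 m and z of ball1_center in the frame of scoop between 0 and 0.07 m and x of ball2_center in the frame of scoop between 0 and 0.111 m and y of ball2_center in the frame of scoop between -0.046 and 0.046 m and z of ball2_center in the frame of scoop between 0 and 0.07 m), for 0.2 s.
At the end, for the whole second after the job is handed in: All three balls lie at rest (under 50 mm/s) inside the empty tray, centres within its inner walls and 12 to 60 mm above the table; the scoop lies at rest flat on the table mat (tilt under 0.07 rad, underside within 6 mm of the mat), touching neither tray (x of ball0_center in the frame of tray between -0.078 and 0.078 m and y of ball0_center in the frame of tray between -0.057 and 0.057 m and z of ball0_center in the frame of tray between 0.012 and 0.06 m and x of ball1_center in the frame of tray between -0.078 and 0.078 m and y of ball1_center in the frame of tray between -0.057 and 0.057 m and z of ball1_center in the frame of tray between 0.012 and 0.06 m and x of ball2_center in the frame of tray between -0.078 and 0.078 m and y of ball2_center in the frame of tray between -0.057 and 0.057 m and z of ball2_center in the frame of tray between 0.012 and 0.06 m and linear speed of each of ball0, ball1, ball2 below 0.05 m/s and height (world z) of scoop between -0.004 and 0.006 m and angle between scoop's own z axis and vertical below 0.07 rad and contact force between scoop and tray below 0.05 N and contact force between scoop and full_tray below 0.05 N and linear speed of scoop below 0.02 m/s).
It fails at once if a ball leaves the scoop while its centre is more than 80 mm above the table (dropped from a height) ((height (world z) of ball0_center above 0.08 m and (x of ball0_center in the frame of scoop above 0.12 m or x of ball0_center in the frame of scoop below -0.01 m or y of ball0_center in the frame of scoop above 0.05 m or y of ball0_center in the frame of scoop below -0.05 m or z of ball0_center in the frame of scoop above 0.085 m)) or (height (world z) of ball1_center above 0.08 m and (x of ball1_center in the frame of scoop above 0.12 m or x of ball1_center in the frame of scoop below -0.01 m or y of ball1_center in the frame of scoop above 0.05 m or y of ball1_center in the frame of scoop below -0.05 m or z of ball1_center in the frame of scoop above 0.085 m)) or (height (world z) of ball2_center above 0.08 m and (x of ball2_center in the frame of scoop above 0.12 m or x of ball2_center in the frame of scoop below -0.01 m or y of ball2_center in the frame of scoop above 0.05 m or y of ball2_center in the frame of scoop below -0.05 m or z of ball2_center in the frame of scoop above 0.085 m))).
It fails at once if the scoop is pressed on the empty tray with more than 12 N (contact force between scoop and tray above 12 N).
It fails at once if a skittle pin, the jar or the case is moved by more than 20 mm, or the scoop touches the full tray (distance of any of pin0, pin1, pin2, jar, case from where it was at the start of the episode above 0.02 m or contact force between scoop and full_tray above 0.5 N).
It also fails if it takes over 58 s, if anything falls off the work surface, if the arm or the gripper's body presses on something with over 40 N, if the wrist force passes 120 N, or if a joint passes its speed limit or range.

## Working session

There is one attempt and no reset: what is moved stays moved. The work goes in short steps, Python scripts to look and compute and a tool call to move; the robot and the scene stay as the last step left them, time stands still between calls to the robot, and variables do not carry over. Pictures are saved under pics/ and viewed, at most 10 in all, crops included, and the job is handed in when it is done.

Besides the shell and the picture viewer there is one more tool, called after "Emit:" as a command line: name --argument value ..., lists and objects as JSON in quotes. carry_out: Moves the arm, as the interface text tells. Its arguments: {"type":"object","properties":{"commands":{"type":"array"},"grip":{"type":"number"},"force":{"type":"number"}},"required":["commands"]}

```bash
mkdir -p pics; cat > h.py <<'E'
import numpy as np, cv2
from station import readout, vision, arm
from scipy.spatial.transform import Rotation as R
def cam(n):
    c=vision.calibration(n); f=200/np.tan(np.radians(c["fovy"])/2); return c,f
def att(c):
    a=np.array(c["attitude"],float)
    return a if a.shape==(3,3) else (R.from_euler('xyz',a).as_matrix() if a.size==3 else a)
def cloud(n,d):
    c,f=cam(n); v,u=np.mgrid[0:400,0:640]
    p=np.stack([(u-c["cx"])/f*d,(v-c["cy"])/f*d,d],-1)
    return p@att(c).T+np.array(c["origin"])
E
python3 - <<'E'
from h import *
print(readout.get_state())
for n in("scene","top","wrist"): print(n,vision.calibration(n))
for n in("scene","top"):
    p,d=vision.grab_frame(n); cv2.imwrite(f"pics/{n}0.png",p[...,::-1]); P=cloud(n,d); np.savez(f"{n}0.npz",p=p,d=d,P=P)
    for l in ["scoop","scoop_grip","scoop_lip","ball0_center","tray","full_tray","jar","case"]:
        for r in vision.trace(l,n)[:4]:
            m=r["pixels"]&(d>0); q=P[m]
            print(n,l,round(r["score"],2),np.round(r["position"]),m.sum(),np.round(np.median(q,0),3) if len(q) else None,np.round(np.percentile(q,[2,98],axis=0),3).tolist() if len(q) else '')
E
```

```text
{'t': 0.0, 'q': array([-9.72935952e-01,  3.59407966e-01,  1.10825911e-02, -3.55591292e-04,
       -1.22412418e+00, -2.88123305e-01]), 'qd': array([ 1.04914743e-03, -1.49916901e-06,  1.09157713e-03,  4.56138901e-04,
        1.90273769e-04, -1.41013413e-03]), 'joint_efforts': array([-5.81727954e-05, -5.82714736e+01,  2.93064737e+01,  6.99727044e+00,
        6.98617485e-03, -1.70139865e-04]), 'eef_pos': array([ 0.20560458, -0.6424562 ,  0.25061838]), 'ee_rot': array([ 3.13991258e+00, -1.49317521e-04, -2.83197655e+00]), 'force': array([ 0.08329232, -0.37447405,  0.63609576]), 'moment': array([ 0.0194291 ,  0.01789576, -0.01744857]), 'gripper_force': 0.0, 'width': 0.08758143336856246}
scene {'fovy': 44.95064939380281, 'cx': 317.12249109888216, 'cy': 190.57402941630713, 'origin': array([ 1.51439359, -0.20447977,  0.88898544]), 'attitude': array([-2.27567555,  0.01989853,  1.39428245])}
top {'fovy': 57.432652735323344, 'cx': 315.5358525645712, 'cy': 205.7073227108143, 'origin': array([ 0.37170218, -0.05760681,  1.02788524]), 'attitude': array([-2.93968816, -0.00398301, -1.61263994])}
wrist 
[... 1598 characters left out ...]
 [184. 388.] 166 [ 0.617 -0.276  0.07 ] [[0.607, -0.292, 0.033], [0.632, -0.265, 0.106]]
top scoop_lip 0.86 [214. 278.] 1271 [0.566 0.039 0.021] [[0.436, -0.024, 0.0], [0.627, 0.079, 0.07]]
top ball0_center 0.66 [220. 285.] 149 [0.532 0.014 0.036] [[0.517, -0.003, 0.003], [0.55, 0.033, 0.042]]
top tray 0.62 [211. 197.] 3456 [0.581 0.259 0.015] [[0.494, 0.183, 0.007], [0.662, 0.317, 0.064]]
top full_tray 0.72 [205. 399.] 2646 [ 0.573 -0.303  0.02 ] [[0.482, -0.365, 0.014], [0.657, -0.222, 0.065]]
top jar 0.69 [123. 304.] 841 [ 0.83  -0.042  0.047] [[0.78, -0.082, -0.002], [0.923, 0.031, 0.163]]
top case 0.57 [276. 446.] 847 [ 0.375 -0.419  0.03 ] [[0.34, -0.468, 0.013], [0.41, -0.373, 0.033]]
```

```bash
python3 - <<'E'
from h import *
a=cv2.imread("pics/top0.png"); b=cv2.imread("pics/scene0.png")
x=cv2.resize(a[90:310,130:480],(800,503)); cv2.imwrite("pics/t1.png",x)
x=cv2.resize(b[130:300,150:500],(800,389)); cv2.imwrite("pics/s1.png",x)
E
```

```text
(no output)
```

View pics/t1.png

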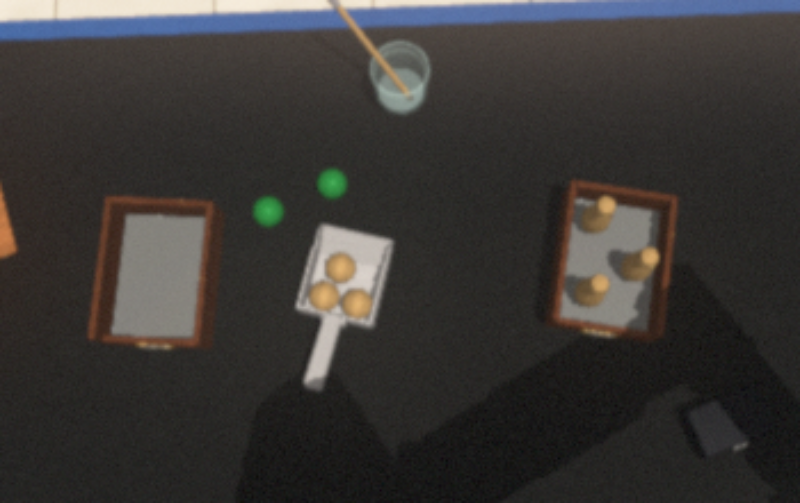

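View pics/s1.png

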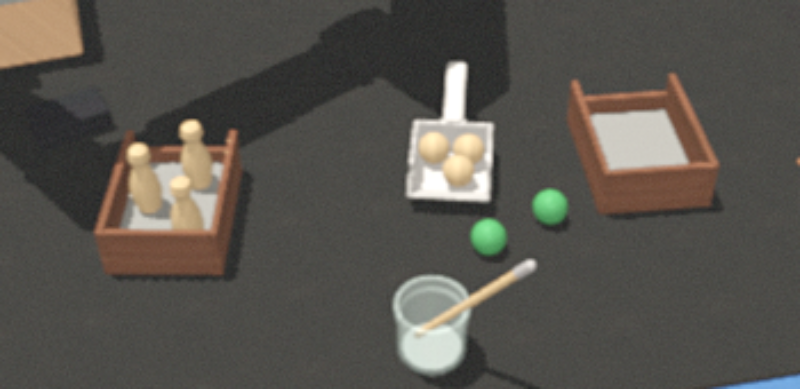

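The top view (crop scale 2.29, offset 130, 90) shows the scoop at full-frame pixel (column 280, row 215). Its lip points away from the robot and it holds three tan balls. Two green decoy balls lie beyond it, at crop (268,210) and (332,183). The empty tray is on the left at crop (155,272), with its low front and brass label facing the robot. The full tray with the pins is on the right at crop (610,260). The tray on the left is the one meant, because it is empty.

```bash
cat >> h.py <<'E'
def fitrect(xy,L,W):
    r=cv2.minAreaRect((xy*1000).astype(np.float32)); return r
E
python3 - <<'E'
from h import *
from scipy.optimize import minimize
Z={n:np.load(n+"0.npz") for n in("top","scene")}
# tray: points with z>0.05 in region
for n in Z:
    P=Z[n]["P"].reshape(-1,3); d=Z[n]["d"].ravel()>0
    m=d&(P[:,0]>.45)&(P[:,0]<.72)&(P[:,1]>.14)&(P[:,1]<.36)
    w=P[m&(P[:,2]>.055)&(P[:,2]<.07)]; print(n,"tray walls",len(w),cv2.minAreaRect((w[:,:2]*1000).astype(np.float32)))
    f=P[m&(P[:,0]>.53)&(P[:,0]<.62)&(P[:,1]>.22)&(P[:,1]<.29)]; print(" foam z",np.percentile(f[:,2],[10,50,90]),"mat z",np.median(P[d&(P[:,0]>.65)&(P[:,0]<.72)&(P[:,1]>.0)&(P[:,1]<.1)][:,2]))
    m=d&(P[:,0]>.4)&(P[:,0]<.66)&(P[:,1]>-.06)&(P[:,1]<.12)
    h=P[m&(P[:,2]>.05)&(P[:,2]<.085)&(P[:,0]<.53)]
    c=h[:,:2].mean(0); u=np.linalg.svd(h[:,:2]-c)[2][0]; u*=np.sign(u[0]); s=(h[:,:2]-c)@u
    print(" handle",len(h),c,"yaw",np.arctan2(u[1],u[0]),"s",s.min(),s.max(), "ends",c+u*s.min(),"z",h[:,2].min(),h[:,2].max())
    rim=P[m&(P[:,2]>.03)&(P[:,2]<.05)]; print(" rim",len(rim),cv2.minAreaRect((rim[:,:2]*1000).astype(np.float32)))
    # bright body footprint (scoop) rect
    b=P[m&(P[:,2]>.008)&(P[:,2]<.05)]; print(" body",cv2.minAreaRect((b[:,:2]*1000).astype(np.float32)))
E
```

```text
top tray walls 596 ((579.9640502929688, 252.81320190429688), (131.57440185546875, 170.97164916992188), 85.23246765136719)
 foam z [0.01115298 0.01350721 0.01574836] mat z 0.0009783880653374544
 handle 278 [0.471065   0.05337267] yaw -0.2672766194822314 s -0.042326379981364834 0.04818866065222542 ends [0.43024147 0.06455131] z 0.050032217020374636 0.07483781500030307
 rim 569 ((565.7749633789062, 64.31941986083984), (169.93228149414062, 142.21682739257812), 68.46266174316406)
 body ((566.2788696289062, 63.591270446777344), (166.77749633789062, 146.92137145996094), 70.24166870117188)
scene tray walls 464 ((580.779296875, 254.19924926757812), (131.78280639648438, 177.2338409423828), 84.9998779296875)
 foam z [0.00941366 0.0117171  0.01393453] mat z -0.0022351885729435805
 handle 179 [0.47408452 0.05503727] yaw -0.2749838291392071 s -0.0411121948053857 0.04849011698275998 ends [0.43451692 0.06620052] z 0.05021267512936822 0.07257032876337266
 rim 494 ((582.8135986328125, 32.44767761230469), (194.83816528320312, 131.513427734375), 15.678230285644531)
 body ((583.1138305664062, 31.378082275390625), (194.83816528320312, 133.73529052734375), 15.678230285644531)
```

```bash
cat >> h.py <<'E'
import json
def mat(p,rpy):
    T=np.eye(4);T[:3,:3]=R.from_euler('xyz',rpy).as_matrix();T[:3,3]=p;return T
def now():
    s=readout.get_state();return mat(s["eef_pos"],s["ee_rot"])
def plan(T0,T1,n,rv=None,via=None):
    """straight, evenly-turned; rounded rows; rv forces the tool-frame rotation vector (deg). returns reached T"""
    C=T0.copy();rows=[]
    if rv is None: rv=np.degrees(R.from_matrix(T0[:3,:3].T@T1[:3,:3]).as_rotvec())
    for i in range(1,n+1):
        G=np.eye(4);G[:3,3]=T0[:3,3]+(T1[:3,3]-T0[:3,3])*i/n
        if via is not None: G[:3,3]=via(i/n)
        G[:3,:3]=T0[:3,:3]@R.from_rotvec(np.radians(rv)*i/n).as_matrix()
        dp=np.round(C[:3,:3].T@(G[:3,3]-C[:3,3]),4)
        w=np.round(np.degrees(R.from_matrix(C[:3,:3].T@G[:3,:3]).as_rotvec()),1)
        rows.append({"dp":(dp+0.).tolist(),"rotation":(w+0.).tolist()})
        C[:3,3]+=C[:3,:3]@dp;C[:3,:3]=C[:3,:3]@R.from_rotvec(np.radians(w)).as_matrix()
    for k in range(0,n,8): print(json.dumps(rows[k:k+8]))
    print("end",C[:3,3].round(4),R.from_matrix(C[:3,:3]).as_euler('xyz').round(4))
    return C
E
python3 - <<'E'
from h import *
plan(now(),mat([.474,.0535,.2],[np.pi,0,-.272]),16,rv=[0,0,-146.7])
E
```

```text
[{"dp": [-0.0292, 0.0363, 0.0032], "rotation": [0.0, 0.0, -9.2]}, {"dp": [-0.0347, 0.0312, 0.0032], "rotation": [0.0, 0.0, -9.1]}, {"dp": [-0.0392, 0.0253, 0.0033], "rotation": [0.0, 0.0, -9.2]}, {"dp": [-0.0427, 0.0188, 0.0032], "rotation": [0.0, 0.0, -9.2]}, {"dp": [-0.0452, 0.0116, 0.0032], "rotation": [0.0, 0.0, -9.1]}, {"dp": [-0.0464, 0.0044, 0.0032], "rotation": [0.0, 0.0, -9.2]}, {"dp": [-0.0465, -0.0031, 0.0033], "rotation": [0.0, 0.0, -9.2]}, {"dp": [-0.0455, -0.0105, 0.0032], "rotation": [0.0, 0.0, -9.1]}]
[{"dp": [-0.0432, -0.0175, 0.0032], "rotation": [0.0, 0.0, -9.2]}, {"dp": [-0.0398, -0.0243, 0.0032], "rotation": [0.0, 0.0, -9.2]}, {"dp": [-0.0355, -0.0303, 0.0033], "rotation": [0.0, 0.0, -9.2]}, {"dp": [-0.0301, -0.0356, 0.0032], "rotation": [0.0, 0.0, -9.1]}, {"dp": [-0.0242, -0.0399, 0.0032], "rotation": [0.0, 0.0, -9.2]}, {"dp": [-0.0175, -0.0432, 0.0032], "rotation": [0.0, 0.0, -9.2]}, {"dp": [-0.0103, -0.0455, 0.0032], "rotation": [0.0, 0.0, -9.1]}, {"dp": [-0.003, -0.0465, 0.0033], "rotation": [0.0, 0.0, -9.2]}]
end [0.474  0.0535 0.2   ] [ 3.1416  0.     -0.2714]
```

Emit:
carry_out --commands '[{"dp": [-0.029,0.036,0.003],"rotation": [0,0,-9.2]},{"dp": [-0.035,0.031,0.003],"rotation": [0,0,-9.2]},{"dp": [-0.039,0.025,0.003],"rotation": [0,0,-9.2]},{"dp": [-0.043,0.019,0.003],"rotation": [0,0,-9.2]},{"dp": [-0.045,0.012,0.003],"rotation": [0,0,-9.2]},{"dp": [-0.046,0.004,0.003],"rotation": [0,0,-9.2]},{"dp": [-0.046,-0.003,0.003],"rotation": [0,0,-9.2]},{"dp": [-0.045,-0.01,0.003],"rotation": [0,0,-9.2]}]' --grip 0.06

```text
t: 1.9
eef_pos: [0.3389, -0.2948, 0.2278]
ee_rot: [-3.141, -0.0, -1.542]
force: [0.8, -0.1, 0.8]
width: 0.0597
gripper_force: 0.0
```

Emit:
carry_out --commands '[{"dp": [-0.043,-0.018,0.003],"rotation": [0,0,-9.2]},{"dp": [-0.04,-0.024,0.003],"rotation": [0,0,-9.2]},{"dp": [-0.035,-0.03,0.003],"rotation": [0,0,-9.2]},{"dp": [-0.03,-0.036,0.003],"rotation": [0,0,-9.2]},{"dp": [-0.024,-0.04,0.003],"rotation": [0,0,-9.2]},{"dp": [-0.017,-0.043,0.003],"rotation": [0,0,-9.2]},{"dp": [-0.01,-0.045,0.003],"rotation": [0,0,-9.2]},{"dp": [-0.003,-0.046,0.003],"rotation": [0,0,-9.0]}]'

```text
t: 2.9
eef_pos: [0.4714, 0.0524, 0.2039]
ee_rot: [-3.141, -0.001, -0.26]
force: [0.9, -0.2, 0.6]
width: 0.0599
gripper_force: 0.0
```

```bash
python3 - <<'E'
from h import *
s=readout.get_state();print(s["t"],s["eef_pos"],s["ee_rot"],s["q"],s["force"],s["width"])
T=now(); p,d=vision.grab_frame("wrist"); c,f=cam("wrist")
v,u=np.mgrid[0:400,0:640]; x=u-c["cx"];y=v-c["cy"];r=np.hypot(x,y)+1e-9;th=r/f
k=np.tan(th)/r; P=np.stack([x*k*d,y*k*d,d,np.ones_like(d)],-1)@(T@np.array(c["mount"])).T
P=P[...,:3]; np.savez("w1.npz",p=p,d=d,P=P); cv2.imwrite("pics/w1.png",p[...,::-1])
Q=P[(d>0)]
h=Q[(Q[:,2]>.05)&(Q[:,2]<.085)&(Q[:,0]>.4)&(Q[:,0]<.53)&(abs(Q[:,1]-.055)<.06)]
c0=h[:,:2].mean(0);w=np.linalg.svd(h[:,:2]-c0,full_matrices=False)[2][0];w*=np.sign(w[0]);q=(h[:,:2]-c0)@w
print(len(h),c0,np.arctan2(w[1],w[0]),np.percentile(q,[0.5,99.5]),c0+w*np.percentile(q,.5),h[:,2].max())
for l in("scoop","ball0_center"):
  for e in vision.trace(l,"wrist")[:5]:
    m=e["pixels"]&(d>0);print(l,e["score"],e["position"],m.sum(),np.median(P[m],0))
E
```

```text
2.9 [0.47144478 0.05235739 0.20386141] [-3.14098660e+00 -7.62135297e-04 -2.60481492e-01] [ 5.26961977e-01  6.35823951e-02 -4.86381873e-01  1.31856279e-04
 -1.01986484e+00  7.83284118e-01] [ 0.89601599 -0.19545633  0.64049415] 0.05986218165774262
2167 [0.47221323 0.05548114] -0.27285614513470663 [-0.04107674  0.04269177] [0.43265612 0.06655063] 0.07289074047205935
scoop 0.75 [104.0, 321.3] 9648 [0.56023022 0.03968733 0.02083174]
ball0_center 0.73 [124.3, 299.4] 1036 [0.54228976 0.05564818 0.03641606]
ball0_center 0.48 [99.7, 320.5] 9743 [0.55944651 0.03897532 0.02049254]
```

View pics/w1.png

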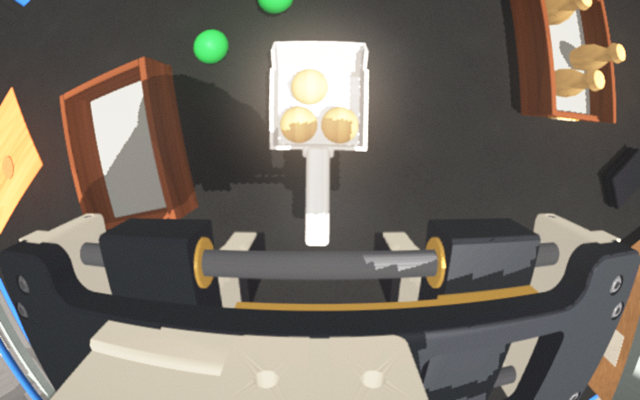

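The wrist view shows the handle (column 317, rows 150–245) lined up between the open fingers, with three tan balls in the bowl. Next I go down and grasp.

Emit:
carry_out --commands '[{"dp": [0.002,-0.003,0.035],"rotation": [0,0,0.7]},{"dp": [0,0,0.035],"rotation": [0,0,0]},{"dp": [0,0,0.035],"rotation": [0,0,0]},{"dp": [0,0,0.025],"rotation": [0,0,0]},{"dp": [0,0,0.011],"rotation": [0,0,0]},{"dp": [0,0,0],"rotation": [0,0,0]}]'

```text
t: 3.8
eef_pos: [0.4735, 0.0526, 0.0625]
ee_rot: [3.141, 0.001, -0.279]
force: [-0.7, -0.9, 0.7]
width: 0.0601
gripper_force: 0.0
```

Emit:
carry_out --commands '[{"dp": [0,0,0],"rotation": [0,0,0]},{"dp": [0,0,0],"rotation": [0,0,0]},{"dp": [0,0,0],"rotation": [0,0,0]},{"dp": [0,0,0],"rotation": [0,0,0]},{"dp": [0,0,0],"rotation": [0,0,0]},{"dp": [0,0,0],"rotation": [0,0,0]}]' --grip 0.0 --force 50

```text
t: 4.55
eef_pos: [0.4739, 0.0532, 0.0627]
ee_rot: [-3.141, -0.0, -0.278]
force: [-0.7, 1.7, 3.9]
width: 0.0216
gripper_force: 50.0
```

```bash
cat >> h.py <<'E'
TS=mat([-.048,0,.0627],[np.pi,0,0]) # tool in scoop
TRAY=mat([.580,.2535,0],[0,0,-.085])
REF={"c":np.array([.078,0,0]),"l":np.array([.111,0,.023])}
def spose(ref,p,tilt,yaw):
    S=np.eye(4);S[:3,:3]=R.from_euler('xyz',[0,np.radians(tilt),yaw]).as_matrix();S[:3,3]=np.array(p)-S[:3,:3]@REF[ref];return S
def tp(x,y,z): return (TRAY@[x,y,z,1])[:3]
def tilt(T): S=T@np.linalg.inv(TS); return np.degrees(np.arcsin(-S[2,0])),np.arctan2(S[1,0],S[0,0]),S
def go(T0,ref,p,tl,yaw,n):
    t0,y0,S=tilt(T0);p0=S[:3,3]+S[:3,:3]@REF[ref];C=T0.copy();rows=[]
    for i in range(1,n+1):
        a=i/n;G=spose(ref,p0+(np.array(p)-p0)*a,t0+(tl-t0)*a,y0+(yaw-y0)*a)@TS
        dp=np.round(C[:3,:3].T@(G[:3,3]-C[:3,3]),4);w=np.round(np.degrees(R.from_matrix(C[:3,:3].T@G[:3,:3]).as_rotvec()),1)
        rows.append({"dp":(dp+0.).tolist(),"rotation":(w+0.).tolist()})
        C[:3,3]+=C[:3,:3]@dp;C[:3,:3]=C[:3,:3]@R.from_rotvec(np.radians(w)).as_matrix()
    for k in range(0,n,8): print(json.dumps(rows[k:k+8]))
    print("--");return C
def rep():
    T=now();a,b,S=tilt(T);I=np.linalg.inv(TRAY);s=readout.get_state()
    print("t",s["t"],"tilt",round(a,1),"yaw",round(b,3),"corner",(I@S@[.078,0,0,1])[:3].round(4),"lip",(I@S@[.111,0,.023,1])[:3].round(4),"F",s["force"].round(1),"q",s["q"].round(2));return T
E
python3 - <<'E'
from h import *
T=rep();_,y,S=tilt(T);c=S[:3,3]+S[:3,:3]@REF["c"]
T=go(T,"c",c+[0,0,.1],-6,y,6)
T=go(T,"c",tp(-.008,0,.1),-6,-.085,16)
T=go(T,"c",tp(-.008,0,.05),25,-.085,24)
E
```

```text
t 4.55 tilt -0.0 yaw -0.278 corner [ 3.490e-02 -2.327e-01  1.000e-04] lip [ 0.0673 -0.2391  0.0231] F [-0.7  1.7  3.9] q [ 0.53  0.25 -0.65 -0.   -0.66  0.77]
[{"dp": [-0.0011, 0.0, -0.0145], "rotation": [0.0, 1.0, 0.0]}, {"dp": [-0.0007, 0.0, -0.0144], "rotation": [0.0, 1.0, 0.0]}, {"dp": [-0.0005, 0.0, -0.0145], "rotation": [0.0, 1.0, 0.0]}, {"dp": [-0.0002, 0.0, -0.0144], "rotation": [0.0, 1.0, 0.0]}, {"dp": [0.0001, 0.0, -0.0144], "rotation": [0.0, 1.0, 0.0]}, {"dp": [0.0003, 0.0, -0.0144], "rotation": [0.0, 1.0, 0.0]}]
--
[{"dp": [-0.0054, -0.0122, -0.0006], "rotation": [0.1, 0.0, -0.7]}, {"dp": [-0.0052, -0.0122, -0.0005], "rotation": [0.0, 0.0, -0.7]}, {"dp": [-0.005, -0.0123, -0.0005], "rotation": [0.1, 0.0, -0.7]}, {"dp": [-0.0049, -0.0124, -0.0005], "rotation": [0.1, 0.0, -0.7]}, {"dp": [-0.0047, -0.0124, -0.0005], "rotation": [0.0, 0.0, -0.6]}, {"dp": [-0.0046, -0.0125, -0.0005], "rotation": [0.1, 0.0, -0.7]}, {"dp": [-0.0044, -0.0125, -0.0005], "rotation": [0.1, 0.0, -0.7]}, {"dp": [-0.0042, -0.0126, -0.0004], "rotation": [0.1, 0.0, -0.7]}]
[{"dp": [-0.004, -0.0126, -0.00
[... 1298 characters left out ...]
.0, -1.3, 0.0]}, {"dp": [0.0019, 0.0, -0.0008], "rotation": [0.0, -1.3, 0.0]}, {"dp": [0.0018, 0.0, -0.0008], "rotation": [0.0, -1.3, 0.0]}, {"dp": [0.002, 0.0, -0.0008], "rotation": [0.0, -1.3, 0.0]}]
[{"dp": [0.0019, 0.0, -0.0008], "rotation": [0.0, -1.3, 0.0]}, {"dp": [0.0021, 0.0, -0.0008], "rotation": [0.0, -1.3, 0.0]}, {"dp": [0.002, 0.0, -0.0009], "rotation": [0.0, -1.3, 0.0]}, {"dp": [0.0021, 0.0, -0.0008], "rotation": [0.0, -1.2, 0.0]}, {"dp": [0.0022, 0.0, -0.0009], "rotation": [0.0, -1.3, 0.0]}, {"dp": [0.0022, 0.0, -0.0009], "rotation": [0.0, -1.3, 0.0]}, {"dp": [0.0022, 0.0, -0.0009], "rotation": [0.0, -1.3, 0.0]}, {"dp": [0.0023, 0.0, -0.0009], "rotation": [0.0, -1.3, 0.0]}]
--
```

Emit:
carry_out --commands '[{"dp": [-0.001,0,-0.008],"rotation": [0,1,0]},{"dp": [-0.001,0,-0.015],"rotation": [0,1,0]},{"dp": [0,0,-0.015],"rotation": [0,1,0]},{"dp": [0,0,-0.015],"rotation": [0,1,0]},{"dp": [0,0,-0.015],"rotation": [0,1,0]},{"dp": [0,0,-0.012],"rotation": [0,1,0]},{"dp": [0,0,-0.006],"rotation": [0,0,0]},{"dp": [0,0,0],"rotation": [0,0,0]}]'

```text
t: 5.55
eef_pos: [0.4678, 0.055, 0.1488]
ee_rot: [-3.141, -0.105, -0.278]
force: [-0.2, 0.6, -4.5]
width: 0.0216
gripper_force: 50.0
```

```bash
python3 - <<'E'
from h import *
rep(); p,d=vision.grab_frame("wrist"); cv2.imwrite("pics/w2.png",p[:300,130:520,::-1])
E
```

```text
t 5.55 tilt -6.0 yaw -0.278 corner [ 0.0345 -0.2326  0.0996] lip [ 0.0643 -0.2384  0.126 ] F [-0.2  0.6 -4.5] q [ 0.6   0.06 -0.69  0.12 -0.76  0.61]
```

View pics/w2.png

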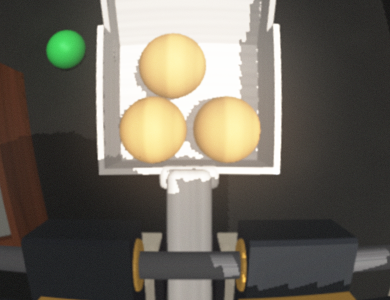

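The wrist crop shows all three balls in the lifted scoop, at crop (172,65), (152,130) and (227,130). Next I carry the scoop over to the tray.

Emit:
carry_out --commands '[{"dp": [-0.002,-0.006,0],"rotation": [0,0,-0.7]},{"dp": [-0.005,-0.012,-0.0005],"rotation": [0.1,0,-0.7]},{"dp": [-0.005,-0.012,-0.0005],"rotation": [0.1,0,-0.7]},{"dp": [-0.005,-0.013,-0.0005],"rotation": [0,0,-0.7]},{"dp": [-0.005,-0.013,-0.0005],"rotation": [0.1,0,-0.7]},{"dp": [-0.005,-0.013,-0.0005],"rotation": [0.1,0,-0.7]},{"dp": [-0.005,-0.013,-0.0005],"rotation": [0.1,0,-0.7]},{"dp": [-0.004,-0.013,-0.0005],"rotation": [0.1,0,-0.7]}]'

```text
t: 6.6
eef_pos: [0.4541, 0.1565, 0.1481]
ee_rot: [-3.141, -0.105, -0.179]
force: [1.0, 1.2, -3.5]
width: 0.0217
gripper_force: 50.0
```

Emit:
carry_out --commands '[{"dp": [-0.004,-0.013,-0.0005],"rotation": [0,0,-0.7]},{"dp": [-0.004,-0.013,-0.0005],"rotation": [0.1,0,-0.7]},{"dp": [-0.004,-0.013,-0.0005],"rotation": [0.1,0,-0.7]},{"dp": [-0.004,-0.013,0],"rotation": [0.1,0,-0.7]},{"dp": [-0.004,-0.013,-0.0005],"rotation": [0,0,-0.7]},{"dp": [-0.004,-0.013,0],"rotation": [0.1,0,-0.7]},{"dp": [-0.003,-0.013,-0.0005],"rotation": [0.1,0,-0.7]},{"dp": [-0.003,-0.01,0],"rotation": [0,0,-0.5]}]'

```text
t: 7.6
eef_pos: [0.4384, 0.2607, 0.1474]
ee_rot: [3.141, -0.105, -0.084]
force: [0.1, -0.7, -3.3]
width: 0.0217
gripper_force: 50.0
```

```bash
python3 - <<'E'
from h import *
T=rep()
for n in ("scene","top"):
    p,d=vision.grab_frame(n);P=cloud(n,d).reshape(-1,3)
    I=np.linalg.inv(TRAY);L=P@I[:3,:3].T+I[:3,3]
    r=[e for e in vision.trace("scoop",n)[:1]]
    if r:
        m=r[0]["pixels"].ravel()&(d.ravel()>0)&(L[:,2]>.07); q=L[m]; print(n,r[0]["score"],m.sum(),np.percentile(q,[1,50,99],axis=0).round(3).tolist())
    cv2.imwrite(f"pics/{n}2.png",p[...,::-1])
T=go(T,"c",tp(-.008,0,.05),25,-.085,24)
E
python3 -c "
import cv2,numpy as np
a=cv2.imread('pics/scene2.png')[100:260,300:520];b=cv2.imread('pics/top2.png')[120:290,130:340]
cv2.imwrite('pics/c2.png',np.hstack([cv2.resize(a,(400,300)),cv2.resize(b,(380,300))]))"
```

```text
t 7.6 tilt -6.0 yaw -0.084 corner [-0.0099 -0.0048  0.0982] lip [ 0.0206 -0.0048  0.1245] F [ 0.1 -0.7 -3.3] q [ 0.99  0.14 -0.61  0.13 -0.78  0.41]
scene 0.73 952 [[-0.164, -0.05, 0.092], [-0.059, 0.0, 0.122], [0.017, 0.042, 0.148]]
top 0.62 1231 [[-0.099, -0.052, 0.093], [-0.023, -0.002, 0.114], [0.015, 0.04, 0.141]]
[{"dp": [0.0013, -0.0001, -0.0008], "rotation": [0.1, -1.3, 0.0]}, {"dp": [0.0014, -0.0003, -0.0008], "rotation": [0.0, -1.3, 0.0]}, {"dp": [0.0014, -0.0002, -0.0009], "rotation": [0.0, -1.3, 0.0]}, {"dp": [0.0014, -0.0002, -0.0008], "rotation": [0.0, -1.3, 0.0]}, {"dp": [0.0015, -0.0002, -0.0008], "rotation": [0.0, -1.3, 0.0]}, {"dp": [0.0016, -0.0002, -0.0008], "rotation": [0.0, -1.2, 0.0]}, {"dp": [0.0015, -0.0002, -0.0008], "rotation": [0.0, -1.3, 0.0]}, {"dp": [0.0017, -0.0002, -0.0008], "rotation": [0.0, -1.3, 0.0]}]
[{"dp": [0.0016, -0.0002, -0.0009], "rotation": [0.0, -1.3, 0.0]}, {"dp": [0.0018, -0.0002, -0.0008], "rotation": [0.0, -1.3, 0.0]}, {"dp": [0.0017, -0.0002, -0.0008], "rotation": [0.0, -1.3, 0.0]}, {"dp": [0.0018, -0.0002, -0.0009], "rotation": [0.0, -1.3, 0.0]}, {"dp": [0.0019, -0.0002, -0.0008], "rotation": [0.0, -1.3, 0.0]}, {"dp": [0.0019, -0.0002, -0.0009], "rotation": [0.0, -1.3, 0.0]}, {"dp": [0.0019, -0.0002, -0.0009], "rotation": [0.0, -1.3, 0.0]}, {"dp": [0.002, -0.0002, -0.0009], "rotation": [0.0, -1.3, 0.0]}]
[{"dp": [0.002, -0.0002, -0.0009], "rotation": [0.0, -1.3, 0.0]}, {"dp": [0.0021, -0.0002, -0.0009], "rotation": [0.0, -1.2, 0.0]}, {"dp": [0.0021, -0.0002, -0.0009], "rotation": [0.0, -1.3, 0.0]}, {"dp": [0.0022, -0.0002, -0.001], "rotation": [0.0, -1.3, 0.0]}, {"dp": [0.0022, -0.0002, -0.0009], "rotation": [0.0, -1.3, 0.0]}, {"dp": [0.0022, -0.0002, -0.001], "rotation": [0.0, -1.3, 0.0]}, {"dp": [0.0023, -0.0002, -0.001], "rotation": [0.0, -1.3, 0.0]}, {"dp": [0.0023, -0.0002, -0.001], "rotation": [0.0, -1.3, 0.1]}]
--
```

View pics/c2.png

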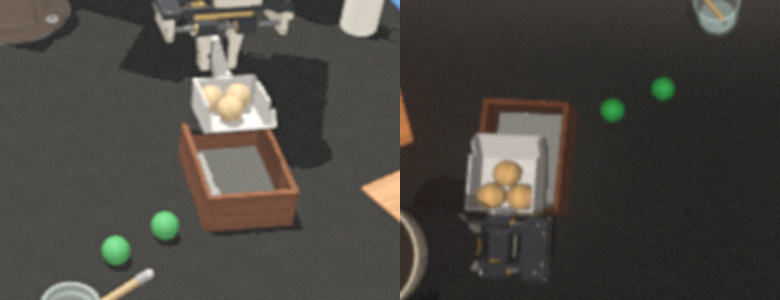

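The composite shows the scoop level over the empty tray with three balls in it. Its y is about 5 mm off, and the next moves correct that. Now I tip slowly about the floor/nose corner while lowering.

Emit:
carry_out --commands '[{"dp": [0.0013,-0.0002,-0.0008],"rotation": [0,-1.3,0]},{"dp": [0.0014,-0.0002,-0.0008],"rotation": [0,-1.3,0]},{"dp": [0.0014,-0.0002,-0.0008],"rotation": [0,-1.3,0]},{"dp": [0.0014,-0.0002,-0.0008],"rotation": [0,-1.3,0]},{"dp": [0.0015,-0.0002,-0.0008],"rotation": [0,-1.3,0]},{"dp": [0.0016,-0.0002,-0.0008],"rotation": [0,-1.3,0]},{"dp": [0.0016,-0.0002,-0.0008],"rotation": [0,-1.3,0]},{"dp": [0.0016,-0.0002,-0.0008],"rotation": [0,-1.3,0]}]'

```text
t: 8.8
eef_pos: [0.4503, 0.2604, 0.154]
ee_rot: [3.141, 0.078, -0.086]
force: [-0.2, -0.5, -2.7]
width: 0.022
gripper_force: 50.0
```

Emit:
carry_out --commands '[{"dp": [0.0016,-0.0002,-0.0008],"rotation": [0,-1.3,0]},{"dp": [0.0017,-0.0002,-0.0008],"rotation": [0,-1.3,0]},{"dp": [0.0018,-0.0002,-0.0008],"rotation": [0,-1.3,0]},{"dp": [0.0018,-0.0002,-0.0009],"rotation": [0,-1.3,0]},{"dp": [0.0019,-0.0002,-0.0008],"rotation": [0,-1.3,0]},{"dp": [0.0019,-0.0002,-0.0009],"rotation": [0,-1.3,0]},{"dp": [0.0019,-0.0002,-0.0009],"rotation": [0,-1.3,0]},{"dp": [0.002,-0.0002,-0.0009],"rotation": [0,-1.3,0]}]'

```text
t: 9.8
eef_pos: [0.4659, 0.2607, 0.1584]
ee_rot: [3.141, 0.26, -0.086]
force: [-0.6, 0.1, -3.6]
width: 0.0218
gripper_force: 50.0
```

Emit:
carry_out --commands '[{"dp": [0.002,-0.0002,-0.0009],"rotation": [0,-1.3,0]},{"dp": [0.0021,-0.0002,-0.0009],"rotation": [0,-1.3,0]},{"dp": [0.0021,-0.0002,-0.0009],"rotation": [0,-1.3,0]},{"dp": [0.0022,-0.0002,-0.001],"rotation": [0,-1.3,0]},{"dp": [0.0022,-0.0002,-0.0009],"rotation": [0,-1.3,0]},{"dp": [0.0022,-0.0002,-0.001],"rotation": [0,-1.2,0]},{"dp": [0.0023,-0.0002,-0.001],"rotation": [0,-0.6,0]},{"dp": [0,0,0],"rotation": [0,0,0]}]'

```text
t: 10.8
eef_pos: [0.4825, 0.2606, 0.1595]
ee_rot: [3.14, 0.404, -0.086]
force: [-0.1, -0.7, -3.4]
width: 0.0214
gripper_force: 50.0
```

```bash
python3 - <<'E'
from h import *
T=rep();a,y,S=tilt(T);c=S[:3,3]+S[:3,:3]@REF["c"]
T=go(T,"c",np.r_[tp(-.008,0,0)[:2],c[2]-.026],25,y,8)
T=go(T,"c",c-[0,0,.031],25,y,1)
p,d=vision.grab_frame("wrist"); cv2.imwrite("pics/w3.png",p[:300,130:520,::-1])
E
```

```text
t 10.8 tilt 23.1 yaw -0.086 corner [-0.0065 -0.0014  0.0524] lip [ 0.0329 -0.0014  0.0606] F [-0.1 -0.7 -3.4] q [ 0.66  0.44 -0.04 -0.27 -1.4   0.91]
[{"dp": [0.0014, -0.0001, 0.0025], "rotation": [0.1, -0.2, 0.0]}, {"dp": [0.0013, -0.0002, 0.0026], "rotation": [0.0, -0.3, 0.0]}, {"dp": [0.0014, -0.0001, 0.0025], "rotation": [0.0, -0.2, 0.0]}, {"dp": [0.0014, -0.0002, 0.0026], "rotation": [0.0, -0.2, 0.0]}, {"dp": [0.0014, -0.0002, 0.0025], "rotation": [0.0, -0.3, 0.0]}, {"dp": [0.0015, -0.0002, 0.0025], "rotation": [0.0, -0.2, 0.0]}, {"dp": [0.0014, -0.0001, 0.0025], "rotation": [0.0, -0.2, 0.0]}, {"dp": [0.0015, -0.0002, 0.0025], "rotation": [0.0, -0.3, 0.0]}]
--
[{"dp": [0.0034, 0.0014, 0.0039], "rotation": [0.0, 0.0, 0.0]}]
--
```

View pics/w3.png

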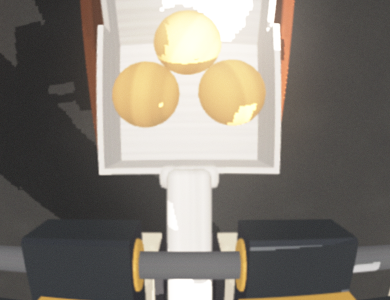

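The wrist crop shows three balls at the nose, still in the scoop, which is tilted 23°. Next I lower straight down.

Emit:
carry_out --commands '[{"dp": [0.001,-0.0002,0.0025],"rotation": [0,0,0]},{"dp": [0.001,-0.0002,0.0025],"rotation": [0,0,0]},{"dp": [0.001,-0.0002,0.0025],"rotation": [0,0,0]},{"dp": [0.001,-0.0002,0.0025],"rotation": [0,0,0]},{"dp": [0.001,-0.0002,0.0025],"rotation": [0,0,0]},{"dp": [0.001,-0.0002,0.0025],"rotation": [0,0,0]},{"dp": [0.001,-0.0002,0.0025],"rotation": [0,0,0]},{"dp": [0,0,0],"rotation": [0,0,0]}]'

```text
t: 11.85
eef_pos: [0.4818, 0.262, 0.1407]
ee_rot: [3.14, 0.404, -0.086]
force: [0.6, -0.4, -2.7]
width: 0.0216
gripper_force: 50.0
```

Emit:
carry_out --commands '[{"dp": [0.0008,0,0.0018],"rotation": [0,0,0]},{"dp": [0.0008,0,0.0018],"rotation": [0,0,0]},{"dp": [0,0,0],"rotation": [0,0,0]}]'

```text
t: 12.22
eef_pos: [0.4818, 0.262, 0.1368]
ee_rot: [3.14, 0.404, -0.086]
force: [-0.4, -0.8, -3.7]
width: 0.0214
gripper_force: 50.0
```

```bash
python3 -c "
from h import *
rep()"
```

```text
t 12.225 tilt 23.1 yaw -0.086 corner [-0.0073 -0.      0.0297] lip [ 0.0321 -0.      0.0379] F [-0.4 -0.8 -3.7] q [ 0.66  0.46 -0.06 -0.28 -1.36  0.92]
```

Emit:
carry_out --commands '[{"dp": [0.0008,0,0.0018],"rotation": [0,0,0]},{"dp": [0.0004,0,0.0009],"rotation": [0,0,0]},{"dp": [0,0,0],"rotation": [0,0,0]}]'

```text
t: 12.6
eef_pos: [0.4819, 0.262, 0.1339]
ee_rot: [3.14, 0.403, -0.086]
force: [-0.6, 0.1, -2.9]
width: 0.0218
gripper_force: 50.0
```

Emit:
carry_out --commands '[{"dp": [0.0008,0,0.0018],"rotation": [0,0,0]},{"dp": [0.0004,0,0.0009],"rotation": [0,0,0]},{"dp": [0,0,0],"rotation": [0,0,0]}]'

```text
t: 12.98
eef_pos: [0.482, 0.262, 0.131]
ee_rot: [3.14, 0.403, -0.086]
force: [0.4, -0.3, -2.6]
width: 0.0213
gripper_force: 50.0
```

Emit:
carry_out --commands '[{"dp": [0.0008,0,0.0018],"rotation": [0,0,0]},{"dp": [0,0,0],"rotation": [0,0,0]}]'

```text
t: 13.22
eef_pos: [0.4819, 0.262, 0.1289]
ee_rot: [3.14, 0.404, -0.086]
force: [0.3, 0.2, -4.5]
width: 0.0217
gripper_force: 50.0
```

Emit:
carry_out --commands '[{"dp": [0.0008,0,0.0018],"rotation": [0,0,0]},{"dp": [0,0,0],"rotation": [0,0,0]}]'

```text
t: 13.48
eef_pos: [0.482, 0.262, 0.1269]
ee_rot: [3.14, 0.404, -0.086]
force: [-0.4, -0.6, -3.1]
width: 0.0214
gripper_force: 50.0
```

Emit:
carry_out --commands '[{"dp": [0.0006,0,0.0014],"rotation": [0,0,0]},{"dp": [0,0,0],"rotation": [0,0,0]}]'

```text
t: 13.72
eef_pos: [0.482, 0.262, 0.1255]
ee_rot: [3.14, 0.403, -0.086]
force: [-0.1, -0.7, -3.3]
width: 0.0217
gripper_force: 50.0
```

Emit:
carry_out --commands '[{"dp": [0.0004,0,0.0009],"rotation": [0,0,0]},{"dp": [0,0,0],"rotation": [0,0,0]}]'

```text
t: 13.98
eef_pos: [0.4821, 0.262, 0.1245]
ee_rot: [3.14, 0.403, -0.086]
force: [0.5, 0.6, -3.0]
width: 0.0216
gripper_force: 50.0
```

Emit:
carry_out --commands '[{"dp": [0.0006,0,0.0014],"rotation": [0,0,0]},{"dp": [0,0,0],"rotation": [0,0,0]}]'

```text
t: 14.22
eef_pos: [0.482, 0.262, 0.1229]
ee_rot: [3.14, 0.404, -0.086]
force: [0.0, 0.1, -3.4]
width: 0.0215
gripper_force: 50.0
```

Emit:
carry_out --commands '[{"dp": [0.0004,0,0.0009],"rotation": [0,0,0]},{"dp": [0,0,0],"rotation": [0,0,0]}]'

```text
t: 14.48
eef_pos: [0.4821, 0.262, 0.122]
ee_rot: [3.14, 0.403, -0.086]
force: [-0.1, 0.5, -2.8]
width: 0.0216
gripper_force: 50.0
```

Emit:
carry_out --commands '[{"dp": [0.0004,0,0.0009],"rotation": [0,0,0]},{"dp": [0,0,0],"rotation": [0,0,0]}]'

```text
t: 14.72
eef_pos: [0.4821, 0.262, 0.121]
ee_rot: [3.14, 0.403, -0.086]
force: [-0.1, 0.0, -3.1]
width: 0.0218
gripper_force: 50.0
```

Corner at about 13.9 mm. I keep going in 1 mm steps.

Emit:
carry_out --commands '[{"dp": [0.0004,0,0.0009],"rotation": [0,0,0]},{"dp": [0,0,0],"rotation": [0,0,0]}]'

```text
t: 14.98
eef_pos: [0.4821, 0.262, 0.1201]
ee_rot: [3.14, 0.403, -0.086]
force: [-0.3, -0.0, -3.5]
width: 0.0215
gripper_force: 50.0
```

Emit:
carry_out --commands '[{"dp": [0.0004,0,0.0009],"rotation": [0,0,0]},{"dp": [0,0,0],"rotation": [0,0,0]}]'

```text
t: 15.22
eef_pos: [0.4821, 0.262, 0.1191]
ee_rot: [3.14, 0.403, -0.086]
force: [0.1, -0.3, -2.5]
width: 0.0212
gripper_force: 50.0
```

Emit:
carry_out --commands '[{"dp": [0.0004,0,0.0009],"rotation": [0,0,0]},{"dp": [0,0,0],"rotation": [0,0,0]}]'

```text
t: 15.48
eef_pos: [0.4822, 0.262, 0.1182]
ee_rot: [3.141, 0.403, -0.086]
force: [-0.6, 0.3, -1.5]
width: 0.0218
gripper_force: 50.0
```

Contact is starting: the force has gone from −3.3 to −1.5 N.

Emit:
carry_out --commands '[{"dp": [0.0003,0,0.0007],"rotation": [0,0,0]},{"dp": [0,0,0],"rotation": [0,0,0]}]'

```text
t: 15.72
eef_pos: [0.482, 0.2621, 0.1176]
ee_rot: [3.141, 0.403, -0.086]
force: [-1.0, 0.2, 0.2]
width: 0.0215
gripper_force: 50.0
```

```bash
python3 -c "
from h import *
f=[]
for i in range(6):
    vision.grab_frame('top'); f.append(readout.get_state()['force'][2])
print(np.round(f,1)); rep()"
```

```text
[ 0.6 -0.2  0.3 -0.2  0.3 -0.5]
t 16.025 tilt 23.1 yaw -0.086 corner [-0.0071  0.      0.0103] lip [0.0323 0.     0.0185] F [-1.6  0.7 -0.5] q [ 0.66  0.48 -0.08 -0.28 -1.33  0.93]
```

```bash
python3 - <<'E'
from h import *
T=now();y=-.086
T=go(T,"c",tp(-.008,0,.0130),35,y,8)
T=go(T,"l",tp(.022,0,.0150),45,y,8)
T=go(T,"l",tp(.004,0,.0160),57,y,8)
E
```

```text
[{"dp": [0.0014, 0.0001, -0.0035], "rotation": [0.1, -1.5, 0.0]}, {"dp": [0.0014, 0.0, -0.0035], "rotation": [0.0, -1.5, 0.0]}, {"dp": [0.0015, 0.0, -0.0035], "rotation": [0.0, -1.5, 0.0]}, {"dp": [0.0014, 0.0, -0.0035], "rotation": [0.0, -1.4, 0.0]}, {"dp": [0.0014, 0.0, -0.0035], "rotation": [0.0, -1.5, 0.0]}, {"dp": [0.0014, 0.0, -0.0034], "rotation": [0.0, -1.5, 0.0]}, {"dp": [0.0014, 0.0, -0.0035], "rotation": [0.0, -1.5, 0.0]}, {"dp": [0.0014, 0.0, -0.0034], "rotation": [0.0, -1.5, 0.0]}]
--
[{"dp": [-0.0003, 0.0, -0.0029], "rotation": [0.0, -1.2, 0.0]}, {"dp": [-0.0003, 0.0, -0.003], "rotation": [0.0, -1.3, 0.0]}, {"dp": [-0.0003, 0.0, -0.0029], "rotation": [0.0, -1.2, 0.0]}, {"dp": [-0.0002, -0.0001, -0.0028], "rotation": [0.0, -1.3, 0.0]}, {"dp": [-0.0003, 0.0, -0.0029], "rotation": [0.0, -1.2, 0.0]}, {"dp": [-0.0002, 0.0, -0.0028], "rotation": [0.0, -1.3, 0.0]}, {"dp": [-0.0002, 0.0, -0.0028], "rotation": [0.0, -1.2, 0.0]}, {"dp": [-0.0002, 0.0, -0.0027], "rotation": [0.0, -1.3, 0.0]}]
--
[{"dp": [-0.0006, 0.0, -0.0027], "rotation": [0.0, -1.5, 0.0]}, {"dp": [-0.0005, 0.0, -0.0026], "rotation": [0.0, -1.5, 0.0]}, {"dp": [-0.0005, 0.0, -0.0025], "rotation": [0.0, -1.5, 0.0]}, {"dp": [-0.0005, 0.0, -0.0025], "rotation": [0.0, -1.5, 0.0]}, {"dp": [-0.0004, 0.0, -0.0025], "rotation": [0.0, -1.5, 0.0]}, {"dp": [-0.0004, 0.0, -0.0025], "rotation": [0.0, -1.5, 0.0]}, {"dp": [-0.0004, 0.0, -0.0024], "rotation": [0.0, -1.5, 0.0]}, {"dp": [-0.0003, 0.0, -0.0023], "rotation": [0.0, -1.5, 0.0]}]
--
```

Emit:
carry_out --commands '[{"dp": [0.0014,0,-0.0035],"rotation": [0,-1.5,0]},{"dp": [0.0014,0,-0.0035],"rotation": [0,-1.5,0]},{"dp": [0.0014,0,-0.0035],"rotation": [0,-1.5,0]},{"dp": [0.0014,0,-0.0035],"rotation": [0,-1.5,0]},{"dp": [0.0014,0,-0.0035],"rotation": [0,-1.5,0]},{"dp": [0.0014,0,-0.0035],"rotation": [0,-1.5,0]},{"dp": [0.0014,0,-0.0035],"rotation": [0,-1.5,0]},{"dp": [0.0014,0,-0.0035],"rotation": [0,-1.5,0]}]'

```text
t: 17.02
eef_pos: [0.5054, 0.2601, 0.1368]
ee_rot: [3.14, 0.614, -0.086]
force: [-0.1, 0.1, -2.5]
width: 0.0216
gripper_force: 50.0
```

Emit:
carry_out --commands '[{"dp": [-0.0003,0,-0.003],"rotation": [0,-1.2,0]},{"dp": [-0.0003,0,-0.003],"rotation": [0,-1.3,0]},{"dp": [-0.0003,0,-0.0029],"rotation": [0,-1.2,0]},{"dp": [-0.0002,0,-0.0029],"rotation": [0,-1.3,0]},{"dp": [-0.0003,0,-0.0029],"rotation": [0,-1.2,0]},{"dp": [-0.0002,0,-0.0028],"rotation": [0,-1.3,0]},{"dp": [-0.0002,0,-0.0028],"rotation": [0,-1.2,0]},{"dp": [-0.0002,0,-0.0028],"rotation": [0,-1.3,0]}]'

```text
t: 18.02
eef_pos: [0.5184, 0.259, 0.156]
ee_rot: [3.14, 0.789, -0.086]
force: [-0.5, -0.3, -2.1]
width: 0.0216
gripper_force: 50.0
```

```bash
python3 - <<'E'
from h import *
T=rep();y=-.086
T=go(T,"l",tp(.004,0,.0165),57,y,8)
E
```

```text
t 18.025 tilt 45.2 yaw -0.086 corner [-0.0176  0.0001  0.0224] lip [0.022  0.0001 0.0152] F [-0.5 -0.3 -2.1] q [ 0.52  0.7   0.3  -0.43 -1.84  1.  ]
[{"dp": [-0.0006, 0.0001, -0.0026], "rotation": [0.1, -1.5, 0.0]}, {"dp": [-0.0006, 0.0, -0.0026], "rotation": [0.0, -1.5, 0.0]}, {"dp": [-0.0006, 0.0, -0.0025], "rotation": [0.0, -1.4, 0.0]}, {"dp": [-0.0005, 0.0, -0.0024], "rotation": [0.0, -1.5, 0.0]}, {"dp": [-0.0004, 0.0, -0.0025], "rotation": [0.0, -1.5, 0.0]}, {"dp": [-0.0005, 0.0, -0.0024], "rotation": [0.0, -1.5, 0.0]}, {"dp": [-0.0003, 0.0, -0.0023], "rotation": [0.0, -1.4, 0.0]}, {"dp": [-0.0004, 0.0, -0.0023], "rotation": [0.0, -1.5, 0.0]}]
--
```

Emit:
carry_out --commands '[{"dp": [-0.0006,0,-0.0026],"rotation": [0,-1.5,0]},{"dp": [-0.0006,0,-0.0026],"rotation": [0,-1.5,0]},{"dp": [-0.0006,0,-0.0025],"rotation": [0,-1.5,0]},{"dp": [-0.0005,0,-0.0025],"rotation": [0,-1.5,0]},{"dp": [-0.0004,0,-0.0025],"rotation": [0,-1.5,0]},{"dp": [-0.0004,0,-0.0024],"rotation": [0,-1.5,0]},{"dp": [-0.0004,0,-0.0023],"rotation": [0,-1.5,0]},{"dp": [-0.0004,0,-0.0023],"rotation": [0,-1.5,0]}]'

```text
t: 19.02
eef_pos: [0.5309, 0.2579, 0.1714]
ee_rot: [3.14, 0.998, -0.087]
force: [0.7, -0.8, -2.7]
width: 0.022
gripper_force: 50.0
```

Emit:
carry_out --commands '[{"dp": [0,0,0],"rotation": [0,0,0]},{"dp": [0,0,0],"rotation": [0,0,0]},{"dp": [0,0,0],"rotation": [0,0,0]},{"dp": [0,0,0],"rotation": [0,0,0]}]'

```text
t: 19.52
eef_pos: [0.5307, 0.258, 0.1716]
ee_rot: [3.14, 0.996, -0.086]
force: [0.3, 0.8, -2.1]
width: 0.0219
gripper_force: 50.0
```

```bash
python3 - <<'E'
from h import *
T=rep();I=np.linalg.inv(TRAY)
im=[]
for n,s in (("scene",np.s_[100:260,330:550]),("wrist",np.s_[0:260,130:520])):
    p,d=vision.grab_frame(n);im.append(cv2.resize(p[s][...,::-1],(400,300)))
    for e in vision.trace("ball0_center",n)[:5]:
        print(n,round(e["score"],2),np.round(e["position"]),[ (I@np.r_[np.median(cloud(n,d)[e["pixels"]&(d>0)],0),1])[:3].round(3)] if n=="scene" else '')
cv2.imwrite("pics/c4.png",np.hstack(im))
E
```

```text
t 19.525 tilt 57.1 yaw -0.086 corner [-0.0337  0.0002  0.0318] lip [0.0036 0.0002 0.0166] F [ 0.3  0.8 -2.1] q [ 0.47  0.82  0.47 -0.53 -2.08  0.97]
scene 0.41 [199. 448.] [array([0.052, 0.034, 0.046])]
```

View pics/c4.png

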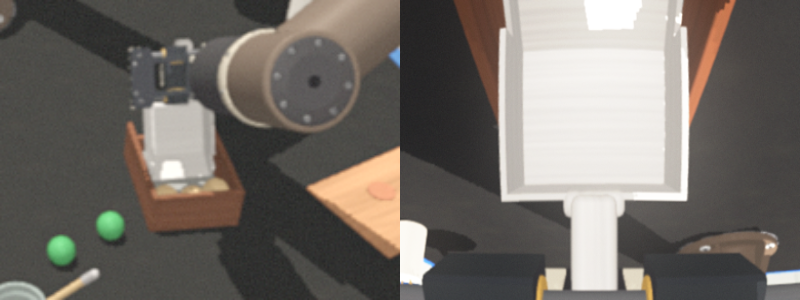

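The left panel shows the balls on the foam between the lip and the back wall, at crop (160–225,188). The wrist panel shows the scoop is empty. Next I withdraw along the scoop's axis and carry it back.

Emit:
carry_out --commands '[{"dp": [-0.006,0,0],"rotation": [0,0,0]},{"dp": [-0.01,0,0],"rotation": [0,0,0]},{"dp": [-0.015,0,0],"rotation": [0,0,0]},{"dp": [-0.02,0,0],"rotation": [0,0,0]},{"dp": [-0.02,0,0],"rotation": [0,0,0]},{"dp": [-0.02,0,0],"rotation": [0,0,0]},{"dp": [-0.01,0,0],"rotation": [0,0,0]},{"dp": [0,0,0],"rotation": [0,0,0]}]'

```text
t: 20.72
eef_pos: [0.476, 0.2628, 0.2572]
ee_rot: [-3.141, 0.995, -0.085]
force: [-0.2, 1.0, -1.3]
width: 0.0217
gripper_force: 50.0
```

```bash
python3 - <<'E'
from h import *
T=rep();y=-.278;S=mat([.4739,.0532,.0627],[np.pi,0,y])@np.linalg.inv(TS);c=S[:3,3]+S[:3,:3]@REF["c"]
T=go(T,"c",c+[0,0,.12],0,y,24)
I=np.linalg.inv(TRAY)
p,d=vision.grab_frame("top");P=cloud("top",d)
for e in vision.trace("ball0_center","top")[:6]:
    m=e["pixels"]&(d>0);print(e["score"],np.round(e["position"]),p[m].mean(0).round(),(I@np.r_[np.median(P[m],0),1])[:3].round(3))
E
```

```text
t 20.725 tilt 57.0 yaw -0.085 corner [-0.0884  0.0004  0.1174] lip [-0.0512  0.0004  0.1023] F [-0.2  1.  -1.3] q [ 0.5   0.66  0.4  -0.58 -2.13  0.89]
[{"dp": [0.0002, 0.0095, 0.0009], "rotation": [0.4, 2.4, 0.3]}, {"dp": [0.0005, 0.0095, 0.001], "rotation": [0.3, 2.4, 0.2]}, {"dp": [0.0006, 0.0093, 0.001], "rotation": [0.4, 2.3, 0.3]}, {"dp": [0.0009, 0.0093, 0.0011], "rotation": [0.3, 2.4, 0.3]}, {"dp": [0.0011, 0.0092, 0.0012], "rotation": [0.4, 2.4, 0.3]}, {"dp": [0.0014, 0.0091, 0.0013], "rotation": [0.3, 2.4, 0.4]}, {"dp": [0.0015, 0.009, 0.0013], "rotation": [0.3, 2.3, 0.3]}, {"dp": [0.0018, 0.0089, 0.0016], "rotation": [0.3, 2.4, 0.4]}]
[{"dp": [0.002, 0.0089, 0.0016], "rotation": [0.3, 2.4, 0.3]}, {"dp": [0.0021, 0.0087, 0.0018], "rotation": [0.2, 2.4, 0.4]}, {"dp": [0.0024, 0.0087, 0.0019], "rotation": [0.3, 2.3, 0.4]}, {"dp": [0.0026, 0.0086, 0.0021], "rotation": [0.2, 2.4, 0.4]}, {"dp": [0.0028, 0.0085, 0.0023], "rotation": [0.2, 2.4, 0.4]}, {"dp": [0.0029, 0.0084, 0.0025], "rotation": [0.2, 2.4, 0.4]}, {"dp": [0.0032, 0.0083, 0.0027], "rotation": [0.2, 2.3, 0.5]}, {"dp": [0.0033, 0.0082, 0.0029], "rotation": [0.1, 2.4, 0.4]}]
[{"dp": [0.0035, 0.0082, 0.0031], "rotation": [0.2, 2.4, 0.4]}, {"dp": [0.0036, 0.008, 0.0033], "rotation": [0.1, 2.4, 0.5]}, {"dp": [0.0038, 0.008, 0.0036], "rotation": [0.1, 2.3, 0.4]}, {"dp": [0.0039, 0.0079, 0.0038], "rotation": [0.1, 2.4, 0.5]}, {"dp": [0.004, 0.0078, 0.0041], "rotation": [0.1, 2.4, 0.4]}, {"dp": [0.0042, 0.0078, 0.0043], "rotation": [0.0, 2.4, 0.5]}, {"dp": [0.0042, 0.0077, 0.0046], "rotation": [0.0, 2.3, 0.5]}, {"dp": [0.0044, 0.0075, 0.0049], "rotation": [0.0, 2.4, 0.4]}]
--
0.68 [204. 407.] [133. 107.  73.] [ 0.026 -0.572  0.071]
0.59 [195. 190.] [171. 136.  90.] [0.047 0.033 0.046]
```

Emit:
carry_out --commands '[{"dp": [0.0002,0.0095,0.0009],"rotation": [0.4,2.4,0.3]},{"dp": [0.0005,0.0095,0.001],"rotation": [0.3,2.4,0.2]},{"dp": [0.0006,0.0093,0.001],"rotation": [0.4,2.4,0.3]},{"dp": [0.0009,0.0093,0.0011],"rotation": [0.3,2.4,0.3]},{"dp": [0.0011,0.0092,0.0012],"rotation": [0.4,2.4,0.3]},{"dp": [0.0014,0.0091,0.0013],"rotation": [0.3,2.4,0.4]},{"dp": [0.0015,0.009,0.0013],"rotation": [0.3,2.3,0.3]},{"dp": [0.0018,0.0089,0.0016],"rotation": [0.3,2.4,0.4]}]'

```text
t: 21.82
eef_pos: [0.4664, 0.189, 0.2431]
ee_rot: [3.139, 0.664, -0.152]
force: [-0.9, 0.0, -1.3]
width: 0.0217
gripper_force: 50.0
```

Emit:
carry_out --commands '[{"dp": [0.002,0.0089,0.0016],"rotation": [0.3,2.4,0.3]},{"dp": [0.0021,0.0087,0.0018],"rotation": [0.2,2.4,0.4]},{"dp": [0.0024,0.0087,0.0019],"rotation": [0.3,2.3,0.4]},{"dp": [0.0026,0.0086,0.0021],"rotation": [0.2,2.4,0.4]},{"dp": [0.0028,0.0085,0.0023],"rotation": [0.2,2.4,0.4]},{"dp": [0.0029,0.0084,0.0025],"rotation": [0.2,2.4,0.4]},{"dp": [0.0032,0.0083,0.0027],"rotation": [0.2,2.3,0.5]},{"dp": [0.0033,0.0082,0.0029],"rotation": [0.1,2.4,0.4]}]'

```text
t: 22.82
eef_pos: [0.464, 0.1198, 0.2175]
ee_rot: [3.139, 0.332, -0.215]
force: [0.2, 0.4, -2.2]
width: 0.0218
gripper_force: 50.0
```

Emit:
carry_out --commands '[{"dp": [0.0035,0.0082,0.0031],"rotation": [0.2,2.4,0.4]},{"dp": [0.0036,0.008,0.0033],"rotation": [0.1,2.4,0.5]},{"dp": [0.0038,0.008,0.0036],"rotation": [0.1,2.3,0.4]},{"dp": [0.0039,0.0079,0.0038],"rotation": [0.1,2.4,0.5]},{"dp": [0.004,0.0078,0.0041],"rotation": [0.1,2.4,0.4]},{"dp": [0.0042,0.0078,0.0043],"rotation": [0,2.4,0.5]},{"dp": [0.0042,0.0077,0.0046],"rotation": [0,2.3,0.5]},{"dp": [0.0044,0.0075,0.0049],"rotation": [0,2.4,0.4]}]'

```text
t: 23.82
eef_pos: [0.4735, 0.0524, 0.1809]
ee_rot: [3.138, 0.001, -0.279]
force: [0.0, -0.8, -2.4]
width: 0.0214
gripper_force: 50.0
```

```bash
python3 - <<'E'
from h import *
T=rep();y=-.278;print(T[:3,3])
T=go(T,"c",(TRAY@[0,0,0,1])[:3]*0+(mat([.4739,.0532,.0627],[np.pi,0,y])@np.linalg.inv(TS)@np.r_[REF["c"],1])[:3]+[0,0,.012],0,y,8)
I=np.linalg.inv(TRAY)
for n in("top","scene"):
    p,d=vision.grab_frame(n);P=cloud(n,d);cv2.imwrite(f"pics/{n}5.png",p[...,::-1])
a=cv2.imread('pics/scene5.png')[100:260,300:520];b=cv2.imread('pics/top5.png')[120:290,130:340]
cv2.imwrite('pics/c5.png',np.hstack([cv2.resize(a,(400,300)),cv2.resize(b,(380,300))]))
E
```

```text
t 23.825 tilt 0.0 yaw -0.279 corner [ 0.0346 -0.2338  0.1181] lip [ 0.067  -0.2401  0.1411] F [ 0.  -0.8 -2.4] q [ 0.53  0.09 -0.51  0.   -0.97  0.76]
[0.47353818 0.05241954 0.18090146]
[{"dp": [0.0, 0.0, 0.0133], "rotation": [0.2, 0.0, 0.0]}, {"dp": [0.0, -0.0001, 0.0133], "rotation": [0.0, 0.0, 0.0]}, {"dp": [0.0001, -0.0001, 0.0132], "rotation": [0.0, 0.0, 0.0]}, {"dp": [0.0, -0.0002, 0.0133], "rotation": [0.0, 0.0, 0.0]}, {"dp": [0.0, -0.0001, 0.0133], "rotation": [0.0, 0.0, 0.0]}, {"dp": [0.0, -0.0001, 0.0133], "rotation": [0.0, 0.0, 0.0]}, {"dp": [0.0001, -0.0001, 0.0132], "rotation": [0.0, 0.0, 0.0]}, {"dp": [0.0, -0.0002, 0.0133], "rotation": [0.0, 0.0, 0.0]}]
--
```

View pics/c5.png

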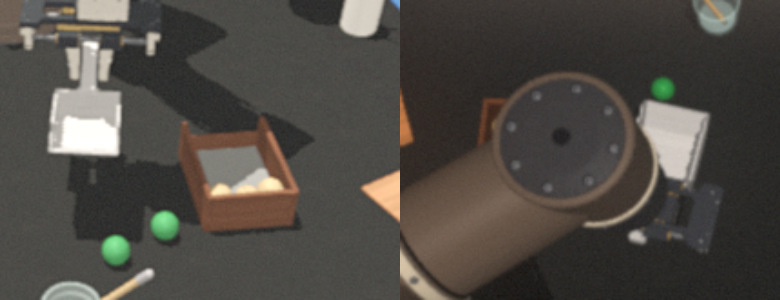

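The left panel shows the balls resting along the tray's back wall, at crop (220,190) to (270,185). The scoop is level and empty over its old place, clear of the green balls. Next I set it down.

Emit:
carry_out --commands '[{"dp": [0,0,0.02],"rotation": [0.2,0,0]},{"dp": [0,0,0.025],"rotation": [0,0,0]},{"dp": [0,-0.001,0.025],"rotation": [0,0,0]},{"dp": [0,0,0.02],"rotation": [0,0,0]},{"dp": [0,0,0.012],"rotation": [0,0,0]},{"dp": [0,0,0.008],"rotation": [0,0,0]},{"dp": [0,0,0.004],"rotation": [0,0,0]},{"dp": [0,0,0],"rotation": [0,0,0]}]'

```text
t: 24.92
eef_pos: [0.4745, 0.0542, 0.068]
ee_rot: [-3.14, -0.0, -0.278]
force: [0.3, -0.3, -1.8]
width: 0.0218
gripper_force: 50.0
```

Emit:
carry_out --commands '[{"dp": [0,0,0.001],"rotation": [0,0,0]},{"dp": [0,0,0.001],"rotation": [0,0,0]},{"dp": [0,0,0],"rotation": [0,0,0]}]'

```text
t: 25.3
eef_pos: [0.4744, 0.0541, 0.066]
ee_rot: [-3.14, -0.0, -0.278]
force: [0.3, 0.1, -2.1]
width: 0.0217
gripper_force: 50.0
```

Emit:
carry_out --commands '[{"dp": [0,0,0.001],"rotation": [0,0,0]},{"dp": [0,0,0.001],"rotation": [0,0,0]},{"dp": [0,0,0],"rotation": [0,0,0]}]'

```text
t: 25.68
eef_pos: [0.4743, 0.0541, 0.0638]
ee_rot: [-3.14, 0.0, -0.278]
force: [-1.1, 0.8, -1.2]
width: 0.0216
gripper_force: 50.0
```

Emit:
carry_out --commands '[{"dp": [0,0,0.001],"rotation": [0,0,0]},{"dp": [0,0,0.0005],"rotation": [0,0,0]},{"dp": [0,0,0],"rotation": [0,0,0]}]'

```text
t: 26.05
eef_pos: [0.4744, 0.0542, 0.0627]
ee_rot: [-3.14, -0.0, -0.278]
force: [-3.5, -0.1, 4.4]
width: 0.0215
gripper_force: 50.0
```

It touches the mat. Now I release it, then rise.

Emit:
carry_out --commands '[{"dp": [0,0,0],"rotation": [0,0,0]},{"dp": [0,0,0],"rotation": [0,0,0]},{"dp": [0,0,0],"rotation": [0,0,0]},{"dp": [0,0,0],"rotation": [0,0,0]}]' --grip 0.06

```text
t: 26.55
eef_pos: [0.4744, 0.0541, 0.0623]
ee_rot: [-3.14, -0.0, -0.278]
force: [0.6, -0.2, 0.3]
width: 0.0556
gripper_force: 0.0
```

Emit:
carry_out --commands '[{"dp": [0,0,-0.015],"rotation": [0,0,0]},{"dp": [0,0,-0.03],"rotation": [0,0,0]},{"dp": [0,0,-0.03],"rotation": [0,0,0]},{"dp": [0,0,-0.03],"rotation": [0,0,0]},{"dp": [0,0,-0.03],"rotation": [0,0,0]},{"dp": [0,0,0],"rotation": [0,0,0]}]'

```text
t: 27.3
eef_pos: [0.4756, 0.0544, 0.1997]
ee_rot: [-3.137, -0.004, -0.278]
force: [0.4, -0.6, 1.3]
width: 0.0594
gripper_force: 0.0
```

```bash
python3 - <<'E'
from h import *
rep();p,d=vision.grab_frame("scene");P=cloud("scene",d)
w,_=vision.grab_frame("wrist")
I=np.linalg.inv(TRAY)
hsv=cv2.cvtColor(p,cv2.COLOR_RGB2HSV);L=P@I[:3,:3].T+I[:3,3]
m=(abs(L[...,0])<.078)&(abs(L[...,1])<.057)&(L[...,2]>.025)&(L[...,2]<.06)&(d>0)
print("in tray pts",m.sum(),np.percentile(L[m],[5,50,95],axis=0).round(3).tolist())
cv2.imwrite('pics/c6.png',np.hstack([cv2.resize(p[100:260,300:520][...,::-1],(400,300)),cv2.resize(w[...,::-1],(400,300))]))
E
```

```text
t 27.3 tilt -0.2 yaw -0.278 corner [ 0.0368 -0.2311  0.1375] lip [ 0.0691 -0.2375  0.1606] F [ 0.4 -0.6  1.3] q [ 0.53  0.07 -0.49 -0.   -1.01  0.77]
in tray pts 253 [[-0.077, -0.052, 0.028], [0.05, 0.008, 0.046], [0.066, 0.057, 0.059]]
```

View pics/c6.png

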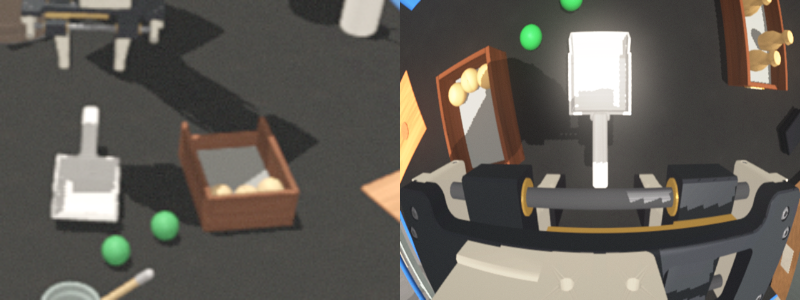

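The wrist panel shows three balls along the tray's back wall, at (458,95), (470,80) and (485,75). The scoop is released and lies flat and empty on the mat at (600,75), with the pins and case still in place. I hand in the job.

```bash
python3 -c "
from station import arm
print(arm.job_done())"
```

```text
the job is handed in; nothing more can be done
None
```

I've handed in the job: the three balls are resting on the foam in their own tray, and the empty scoop is lying flat on the mat clear of both trays; the hand-in call didn't return a verdict.

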